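# Shut one valve of a crowded manifold and start the leak check

### The job

On the valve bank one valve has a flat wing handle and stands open; all the others have round knobs. Shut the wing valve: turn it clockwise until you feel it meet its seat, snug it down to about 0.35 N m (never more than 0.45) and let go of it, without touching any of the round knobs beside it. Then press the push-button on the bank right in, gently, hold it for a second to start the leak check, and let go, leaving the valve shut and the things lying round the bank undisturbed.

Things in the scene. Friction and masses are not known exactly. Their poses are not given: they have to be found in the camera images.
- bank: fixed grey box with aluminium deck, 150 (x) x 270 (y) x 60 mm high. Origin: centre of its underside; x to its back (tube stubs stick out 34 mm), y to its left, z up. On the deck (z = 60 mm) six valves at x = -27 and +27, y = +85, +31, -23 mm (54 mm apart); the wing valve is any of them. Push-button at x = -30, y = -98 mm; pressure gauge, 54 mm wide, 15 mm high, at x = +35, y = -98 mm.
- wing_center (a point): centre of the wing handle: a black upright flat bar 36 mm long, 12 mm thick, 28 mm tall, on a vertical spindle. Point on the axis, 30 mm above the deck, at mid height of the bar. x along the bar, y across its thickness, z up; turns with it. Clockwise from above shuts. Starts 1.2 to 2.3 rad before a seat whose angle is unknown and must be felt. Below the bar: hub of 22 mm diameter.
- seat (a joint): wind-up of the wing valve's elastic seat (rad). About 0 (up to 0.05) while the valve runs free, which takes at most 0.10 N m; against the seat, torque in N m while turning = 0.08 + value (up to 0.1 less when standing still): 1 N m per rad turned. Over 0.15 is snug, 0.27 about right, over 0.48 damages the seat. When let go, the handle springs back to about 0.08 and stays; turning it back open loses that.
- valve_1: one of five neighbouring valves with a round, fluted black knob, 30 mm diameter, from 12 to 40 mm above the deck. Origin: on its axis at the deck. The knob turns easily and must not be touched.
- valve_2: round-knob valve, like valve_1
- valve_3: round-knob valve, like valve_1
- valve_4: round-knob valve, like valve_1
- valve_5: round-knob valve, like valve_1
- test_button (a joint): travel of the push-button (m): 0 out, 0.009 at its hard stop. The spring starts at 2.4 N, takes 6 N at 6 mm and 8 N at the stop; over 4 mm counts as pressed in. It comes out again when let go.
- test_button_top (a point): centre of the top face of the push-button, a grey round plunger of 22 mm diameter, 25 mm above the deck when out, in a black housing of 38 mm diameter, 12 mm high; pressed straight down. Moves with the plunger.
- beaker: glass beaker, 54 mm diameter, 69 mm high, standing left of the bank; leave alone. Origin: centre of its foot.
- spanner: small double open-ended spanner, 124 mm long, 4 mm thick, lying in front of the bank; leave alone. Origin: its middle, underside.
- column: steel chromatography column, a rod 178 mm long, 12 mm thick, lying left of the bank; leave alone. Origin: its middle, underside.
- marker: marker pen, 135 mm long, lying to the right in front; leave alone. Origin: its middle, underside.

How it is judged:
By the outcome, as a careful person would: the job done as asked, in the order asked, and still so for the second after the job is handed in, with the robot touching nothing.
It also fails if it takes over 72 s, if anything falls off the work surface, if the arm or the gripper's body presses on something with over 40 N, if the wrist force passes 120 N, or if a joint passes its speed limit or range.

### The arm

A 6-joint arm with a two-finger parallel gripper is mounted at the origin on a cart in front of the work surface, level with it; the furniture and walls round the work are solid. World frame = base frame: x ahead of the robot, y to its left, z up, the work surface at z = 0. Lengths are in mm, angles in rad, forces in N, time in s.
With the tool pointing down it reaches from about 350 to 875 mm from the base axis. Payload 4.2 kg.
Tool frame: the origin (TCP) lies midway between the tips of the shut fingers; the grasp point (between the pads) lies 19 mm behind it (tcp_to_grasp is the distance from the TCP to the grasp point, in mm); z points along the fingers, y is the line along which they close (so a half turn about z gives the same grasp; the last joint's range is limited). The gripper opens to 85 mm and grips with 20 to 120 N. Pads are 22 mm wide; open, the fingers measure 114 mm over their backs; the gripper's body (76 mm by 85 mm) begins 54 mm behind the grasp point. The pads swing forward as they close: fully open they stand 13 mm farther back than shut.
Start: joints at [1.607, 0.385, 0.008, 0, -1.194, -0.259], TCP at [138.069, 609.538, 231.312] pointing down, gripper open.
Joint ranges: [-3.14, 3.14], [-1.21, 2.06], [-1.07, 1.41], [-3.16, 2.05], [-2.99, -0.16], [-3.1, 3.1]. Speed limits (rad/s): [2.79, 2.79, 3.14, 3.14, 3.14, 3.14].

### API

Orientations are given as a unit quaternion [x, y, z, w].
In Python, from bench import read_state, get_image, job_done, tcp_to_grasp gives the robot as it stands.
- The arm moves only by the tool jog_arm, never from a script. Its argument "plan" is a list of rows, each a list of 3 entries, a list of its own where there are three numbers: the finger opening in mm, from 0 to 85.4, then the shift along the tool's x, y, z as a fraction of full scale, then the turn, a rotation vector about the tool's x, y, z as a fraction of full scale. A call has 1 to 10 rows; each row is the pose to reach, as a shift and turn from the pose commanded when the call began, along the tool's axes at that moment; what a row does not reach only later rows make up. Full scale, the value 1, is 0.1 m for a shift and 60 degrees for a turn. A row lasts 1/8 s, in which the tool goes at most 62.5 mm and 10.7 degrees, less where a joint would pass 70% of its speed; a pose out of reach is approached as far as the arm can. A call with a number of a shift or a turn outside -1 to 1 is refused whole. A call with a gripper value outside its range is refused whole. The fingers move at their own pace and stop on an object; the grip force is fixed at half the most. Time passes only in rows, so rows that repeat a pose let the fingers close. It gives the time, the measured TCP pose, the force, the opening and the grip force at its end, in the units of the state.
- read_state(): the state, without advancing time (a new reading comes with each control period).
- get_image(name): name is "scene" or "top" or "wrist"; returns a dict with "img" (480x640x3 uint8, red, green, blue), "range_z" (480x640 float32, mm along the optical axis (not along the pixel's ray), 0 where there is no reading), "intrinsics" (3x3 intrinsics, pixels), "extrinsics" (4x4, takes a point from camera to world coordinates); the wrist camera has in their place "tool_from_camera" (4x4, takes a point from camera to tool coordinates, whose origin is the TCP and whose axes are the flange's). Camera axes: x right, y down, z forward; pixel columns grow to the right and rows downward; lengths in mm; the calibration is good to about 2 mm. A picture is of the moment at which its call begins: read the wrist's pose just before it.
- job_done(): hands the job in; it is judged then, once.
The state is a dict: "clock": time; "joints": joint angles; "joint_vel": joint speeds; "joint_efforts": joint torques, N m; "position": TCP position; "ee_rot": TCP orientation; "contact_force": force on the tool from outside, world axes, zero at the start; "wrist_torque": the same for the moment, N m; "gripper_width": finger opening in mm; "grasp_force": force on a finger pad.
Only numpy, scipy, OpenCV 4.12 (cv2) and the standard library are available. Lean on these libraries where they do the work, as an engineer would, in place of code of your own. Each camera call takes 0.05 s, during which the arm holds its last target. There are 200 camera calls.

## Working session

There is one attempt and no reset: what is moved stays moved. The work goes in short steps, Python scripts to look and compute and a tool call to move; the robot and the scene stay as the last step left them, time stands still between calls to the robot, and variables do not carry over. Pictures are saved under pics/ and viewed, at most 10 in all, crops included, and the job is handed in when it is done.

Besides the shell and the picture viewer there is one more tool, called after "Emit:" as name(argument=value, ...), one argument or row to a line, values as JSON. jog_arm: Moves the arm, as the interface text tells. Its arguments: {"type":"object","properties":{"plan":{"type":"array"}},"required":["plan"]}

```bash
mkdir -p pics; cat > h.py <<'E'
import numpy as np,cv2
from bench import *
from scipy.spatial.transform import Rotation as R
def snap(n,f):
    s=read_state(); d=get_image(n); np.savez('pics/'+f+'.npz',pos=s['position'],q=s['ee_rot'],**d); cv2.imwrite('pics/'+f+'.png',d['img'][:,:,::-1]); return d
def T(d):
    if 'extrinsics' in d: return np.array(d['extrinsics'])
    M=np.eye(4);M[:3,:3]=R.from_quat(d['q']).as_matrix();M[:3,3]=d['pos'];return M@d['tool_from_camera']
def pt(d,u,v,z=None):
    K=d['intrinsics'];r=np.array([(u-K[0,2])/K[0,0],(v-K[1,2])/K[1,1],1]);E=T(d)
    if z is None: return E[:3,:3]@(r*d['range_z'][int(v),int(u)])+E[:3,3]
    w=E[:3,:3]@r; return E[:3,3]+w*(z-E[2,3])/w[2]
E
python3 -c "
from h import *
snap('top','t0');snap('scene','s0');s=read_state();print(s);print(tcp_to_grasp)"
```

```text
{'clock': 0.1, 'joints': array([ 1.60657896e+00,  3.85481094e-01,  6.75827188e-03, -4.19063518e-04,
       -1.19397508e+00, -2.58597581e-01]), 'joint_vel': array([ 0.0007478 , -0.00325312,  0.00313235,  0.00153287, -0.00092792,
       -0.00135799]), 'joint_efforts': array([-1.74292331e-04, -3.93317091e+01,  1.88930351e+01,  4.19794545e+00,
       -2.61113244e-03,  3.00261064e-06]), 'position': array([137.98351705, 609.05083508, 230.33080621]), 'ee_rot': array([ 9.93791540e-01, -1.11253912e-01, -5.32099874e-05,  9.69068206e-04]), 'contact_force': array([ 0.38341207,  0.78881772, -0.98087285]), 'wrist_torque': array([-0.00427367, -0.05219916, -0.00758185]), 'grasp_force': 0.0, 'gripper_width': 85.09777919971977}
18.700000000000003
```

View pics/t0.png

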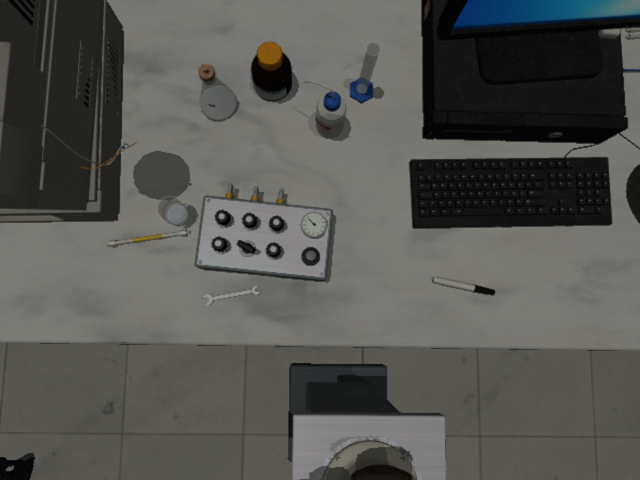

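The wing valve is at about px (246,247), in the front row, middle of three. The button is at (311,256), the gauge at (314,224), the spanner at (232,296), the beaker at (175,212) and the column at (148,238).

```bash
python3 -c "
from h import *
d=dict(np.load('pics/t0.npz'))
for n,u,v,z in [('wing',246,247,102),('button',311,256,85),('kL',220,244,100),('kR',274,250,100),('kB',250,221,100),('kBL',223,218,100),('kBR',277,224,100),('gauge',314,224,75),('beaker',175,212,69)]: print(n,pt(d,u,v,z).round(),pt(d,u,v).round())
print(T(d).round(2))
c=cv2.resize(d['img'][185:285,185:345],None,fx=5,fy=5,interpolation=cv2.INTER_CUBIC);cv2.imwrite('pics/c0.png',c[:,:,::-1])"
```

```text
wing [485. 256. 102.] [485. 256. 105.]
button [472. 129.  85.] [472. 129.  82.]
kL [491. 307. 100.] [490. 307. 102.]
kR [481. 202. 100.] [480. 202. 102.]
kB [537. 251. 100.] [537. 250. 102.]
kBL [542. 304. 100.] [541. 303. 105.]
kBR [532. 197. 100.] [532. 197. 103.]
gauge [538. 124.  75.] [538. 124.  77.]
beaker [558. 406.  69.] [567. 417.  22.]
[[ 1.0000e-02 -9.9000e-01  1.3000e-01  3.6385e+02]
 [-1.0000e+00 -2.0000e-02 -3.0000e-02  1.5394e+02]
 [ 3.0000e-02 -1.3000e-01 -9.9000e-01  1.0658e+03]
 [ 0.0000e+00  0.0000e+00  0.0000e+00  1.0000e+00]]
```

View pics/c0.png

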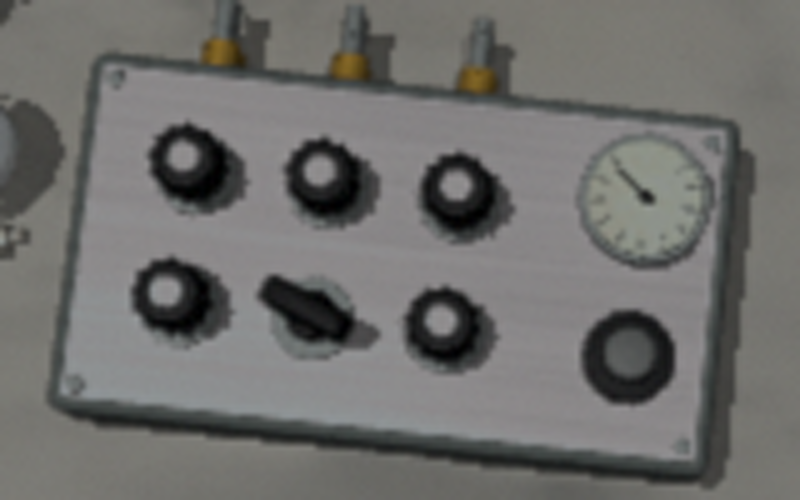

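View pics/s0.png

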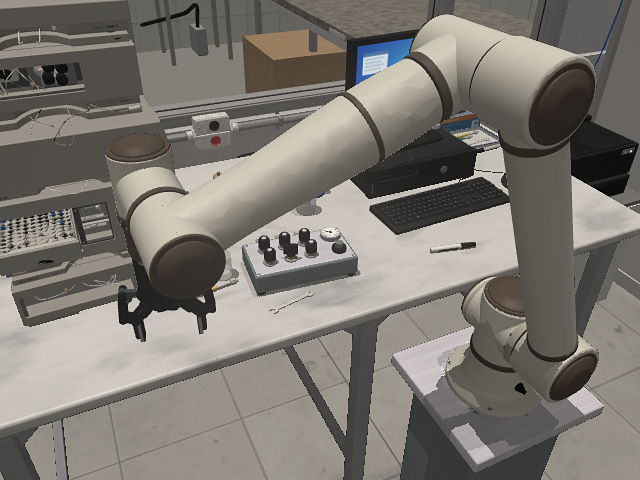

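The bar runs from crop px (262,282) to (352,328), which puts its world angle at about 66°. I'll move over it now.

Emit:
jog_arm(
  plan=[
    [60,[0.5,0.32,0],[0,0,0]],
    [60,[1,0.64,0],[0,0,0]],
    [60,[1,0.64,0],[0,0,0]],
  ],
)

```text
clock: 0.48
position: [223.4, 522.2, 231.3]
ee_rot: [0.994, -0.113, -0.0, 0.001]
contact_force: [-0.5, 0.2, -0.4]
gripper_width: 59.9
grasp_force: 0.0
```

Emit:
jog_arm(
  plan=[
    [40,[0.5,0.32,0],[0,0,0]],
    [40,[1,0.64,0],[0,0,0]],
    [40,[1,0.64,0],[0,0,0]],
  ],
)

```text
clock: 0.85
position: [306.4, 438.4, 231.2]
ee_rot: [0.994, -0.113, -0.0, 0.0]
contact_force: [-1.4, -0.1, -0.5]
gripper_width: 39.9
grasp_force: 0.0
```

Emit:
jog_arm(
  plan=[
    [40,[0.5,0.32,0],[0,0,0]],
    [40,[1,0.64,0],[0,0,0]],
    [40,[1,0.64,0],[0,0,0]],
  ],
)

```text
clock: 1.23
position: [389.6, 354.6, 231.0]
ee_rot: [0.994, -0.113, -0.0, 0.0]
contact_force: [-0.0, -0.4, 0.7]
gripper_width: 40.1
grasp_force: 0.0
```

Emit:
jog_arm(
  plan=[
    [26,[0.5,0.32,0],[0,0,-0.17]],
    [26,[1,0.64,0],[0,0,-0.34]],
    [26,[1.0,0.75,0],[0,0,-0.51]],
    [26,[1.0,0.75,0],[0,0,-0.68]],
    [26,[1.0,0.75,0],[0,0,-0.85]],
    [26,[1.0,0.75,0],[0,0,-1]],
    [26,[1.0,0.75,0],[0,0,-1]],
  ],
)

```text
clock: 2.1
position: [468.7, 262.3, 231.0]
ee_rot: [0.916, 0.401, -0.0, -0.0]
contact_force: [-0.1, 0.3, -0.1]
gripper_width: 26.5
grasp_force: 0.0
```

Emit:
jog_arm(
  plan=[
    [26,[0,0,0],[0,0,-0.16]],
    [26,[0,0,0],[0,0,-0.32]],
    [26,[0,0,0],[0,0,-0.32]],
    [26,[0,0,0],[0,0,-0.32]],
  ],
)

```text
clock: 2.6
position: [469.0, 261.2, 231.2]
ee_rot: [0.837, 0.547, -0.0, -0.0]
contact_force: [0.1, -0.9, 0.3]
gripper_width: 26.2
grasp_force: 0.0
```

```bash
python3 -c "
from h import *
d=snap('wrist','w0');s=read_state();print(s['joints'].round(2),s['position'],s['ee_rot'],s['contact_force'],s['wrist_torque'],s['gripper_width'],R.from_quat(s['ee_rot']).as_matrix().round(3))"
```

```text
[ 0.81  0.24 -0.21 -0.   -1.13  1.92] [469.06173671 261.13999441 231.2344309 ] [ 8.37219336e-01  5.46867243e-01 -1.57736268e-05 -2.73758416e-05] [-0.17644134 -0.48729524  0.01199968] [-0.02819609 -0.01358481  0.01356508] 26.25707541997011 [[ 0.402  0.916 -0.   ]
 [ 0.916 -0.402  0.   ]
 [ 0.    -0.    -1.   ]]
```

View pics/w0.png

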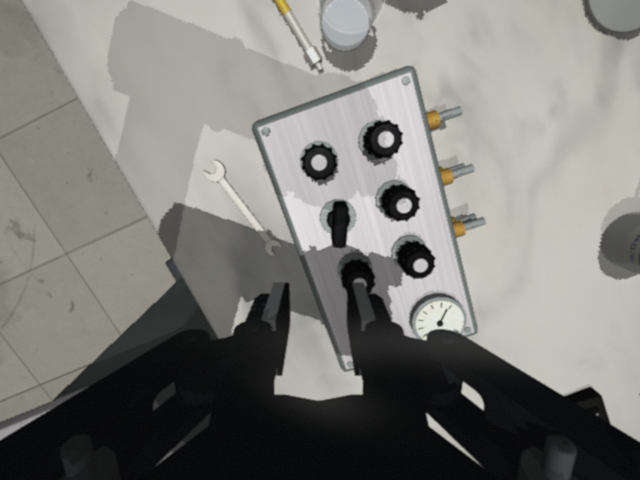

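The bar is at wrist px (340,224), near vertical in the image and so already aligned with tool x. Next I'll fit it from the depth.

```bash
cat > fit.py <<'E'
from h import *
import sys
d=dict(np.load('pics/%s.npz'%sys.argv[1]));K=d['intrinsics'];E=T(d)
v,u=np.mgrid[:480,:640];z=d['range_z']
P=np.stack([(u-K[0,2])/K[0,0]*z,(v-K[1,2])/K[1,1]*z,z],-1)@E[:3,:3].T+E[:3,3]
for n,c in [('wing',(485,256)),('kL',(491,307)),('kR',(481,202)),('kB',(537,251)),('kBL',(542,304)),('kBR',(532,197))]:
    m=(z>0)&(np.hypot(P[...,0]-c[0],P[...,1]-c[1])<26)&(P[...,2]>94)&(P[...,2]<112)
    p=P[m]; 
    if len(p)<20: print(n,len(p));continue
    r=cv2.minAreaRect(p[:,:2].astype(np.float32)); w,V=np.linalg.eigh(np.cov(p[:,:2].T));a=V[:,1]
    print(n,len(p),np.round(np.median(p[:,2]),1),'rect',np.round(r[0],1),np.round(r[1],1),'ang',np.degrees(np.arctan2(a[1],a[0])).round(1)%180, 'uv',u[m].min(),u[m].max(),v[m].min(),v[m].max())
    if n=='wing': print(p[:,:2].mean(0).round(1))
E
python3 fit.py w0; python3 fit.py t0
```

```text
wing 646 103.8 rect [486.9 258.1] [35.1 12. ] ang 63.6 uv 332 348 203 247
[486.9 259. ]
kL 975 100.1 rect [491.4 311.6] [28.2 27.9] ang 77.3 uv 301 337 143 180
kR 512 99.8 rect [482.9 205.7] [24.3 28.4] ang 148.1 uv 343 375 266 293
kB 893 100.1 rect [540.  253.3] [28.3 27.8] ang 40.5 uv 385 419 187 221
kBL 1033 100.1 rect [544.7 306.8] [28.  28.2] ang 38.30000000000001 uv 366 402 120 158
kBR 799 100.1 rect [535.8 199.5] [28.  28.9] ang 11.099999999999994 uv 402 435 247 278
wing 116 104.2 rect [487.5 258.4] [35.4 12. ] ang 62.8 uv 237 254 240 252
[487.  257.6]
kL 157 100.6 rect [491.5 311.3] [27.8 25.6] ang 33.900000000000006 uv 211 225 236 250
kR 153 100.2 rect [482.9 205.1] [26.1 27.6] ang 154.2 uv 266 280 242 256
kB 154 100.6 rect [540.9 253.7] [26.7 26.8] ang 38.30000000000001 uv 242 256 213 227
kBL 158 100.2 rect [545.7 307.1] [27.  26.6] ang 20.80000000000001 uv 214 229 210 224
kBR 152 100.5 rect [536.8 199.7] [26.6 26.4] ang 69.3 uv 269 283 216 229
```

Emit:
jog_arm(
  plan=[
    [26,[0.05,0.18,0],[0,0,0.05]],
    [26,[0.05,0.18,0.4],[0,0,0.05]],
    [26,[0.05,0.18,0.8],[0,0,0.05]],
    [26,[0.05,0.18,1],[0,0,0.05]],
    [26,[0.05,0.18,1],[0,0,0.05]],
    [26,[0.05,0.18,1],[0,0,0.05]],
  ],
)

```text
clock: 3.4
position: [488.9, 258.6, 132.2]
ee_rot: [0.851, 0.525, 0.001, 0.0]
contact_force: [-0.2, -0.2, -0.8]
gripper_width: 25.6
grasp_force: 0.0
```

```bash
python3 -c "
from h import *
d=snap('wrist','w1');s=read_state();print(s['joints'].round(2),s['position'],R.from_quat(s['ee_rot']).as_matrix().round(3),s['wrist_torque'],s['gripper_width'])"; python3 fit.py w1
```

```text
[ 0.78  0.36 -0.31  0.   -0.9   1.9 ] [488.80066493 258.68512915 132.5686779 ] [[ 0.448  0.894  0.002]
 [ 0.894 -0.448  0.001]
 [ 0.002  0.001 -1.   ]] [-0.00819041  0.05614167  0.03377965] 25.975952326204354
wing 1411 103.8 rect [486.7 258.1] [35.8 12. ] ang 63.3 uv 305 327 242 308
[487.6 259.8]
kL 2230 100.1 rect [491.3 311.6] [28.5 28.5] ang 161.3 uv 250 306 155 211
kR 867 100.1 rect [476. 207.] [26.7 15.1] ang 71.5 uv 325 354 331 374
kB 1998 100.1 rect [540.1 253.3] [28.5 28.6] ang 31.69999999999999 uv 381 434 213 264
kBL 2436 100.1 rect [545.  306.9] [28.4 28.6] ang 129.1 uv 347 404 114 173
kBR 1324 99.8 rect [536.1 203.3] [22.  29.4] ang 171.4 uv 411 460 298 339
```

View pics/w1.png

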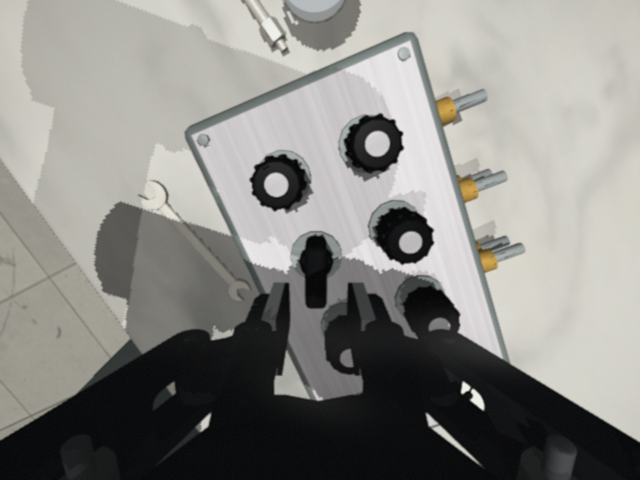

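The bar at px (316,270) lies between the fingers, whose gap is centred near u=320. Descending.

Emit:
jog_arm(
  plan=[
    [26,[-0.01,-0.013,0.2],[0,0,0]],
    [26,[-0.01,-0.013,0.4],[0,0,0]],
    [26,[-0.01,-0.013,0.51],[0,0,0]],
    [26,[-0.01,-0.013,0.51],[0,0,0]],
    [26,[-0.01,-0.013,0.51],[0,0,0]],
  ],
)

```text
clock: 4.08
position: [486.7, 258.3, 81.3]
ee_rot: [0.851, 0.526, 0.001, -0.0]
contact_force: [0.3, 0.4, -0.3]
gripper_width: 26.0
grasp_force: 0.0
```

Emit:
jog_arm(
  plan=[
    [10,[0,0,0],[0,0,0]],
    [10,[0,0,0],[0,0,0]],
    [10,[0,0,0],[0,0,0]],
    [10,[0,0,0],[0,0,0]],
  ],
)

```text
clock: 4.58
position: [487.0, 258.1, 81.4]
ee_rot: [0.851, 0.526, 0.001, 0.0]
contact_force: [2.8, -2.0, 5.3]
gripper_width: 10.9
grasp_force: 48.5
```

```bash
cat > st.py <<'E'
from h import *
s=read_state();M=R.from_quat(s['ee_rot']).as_matrix()
print('t',s['clock'],'pos',s['position'].round(1),'yaw',np.degrees(np.arctan2(M[1,0],M[0,0])).round(2),'tz',M[:,2].round(3),'F',s['contact_force'].round(1),'M',s['wrist_torque'].round(3),'w',round(s['gripper_width'],1),'g',s['grasp_force'],'q',s['joints'].round(2))
E
python3 st.py
```

```text
t 4.575 pos [487.  258.1  81.4] yaw 63.46 tz [ 0.002  0.001 -1.   ] F [ 2.8 -2.   5.3] M [-0.564 -0.473  0.006] w 10.9 g 48.52513611316681 q [ 0.78  0.42 -0.37  0.   -0.78  1.9 ]
```

Emit:
jog_arm(
  plan=[
    [10,[0,0,0],[0,0,0.1]],
    [10,[0,0,0],[0,0,0.2]],
    [10,[0,0,0],[0,0,0.3]],
    [10,[0,0,0],[0,0,0.4]],
    [10,[0,0,0],[0,0,0.5]],
    [10,[0,0,0],[0,0,0.6]],
    [10,[0,0,0],[0,0,0.7]],
    [10,[0,0,0],[0,0,0.8]],
    [10,[0,0,0],[0,0,0.9]],
    [10,[0,0,0],[0,0,1]],
  ],
)

```text
clock: 5.82
position: [486.9, 258.5, 81.4]
ee_rot: [1.0, 0.029, 0.001, -0.001]
contact_force: [1.2, 0.1, 5.6]
gripper_width: 11.0
grasp_force: 48.5
```

```bash
python3 st.py
```

```text
t 5.825 pos [486.9 258.5  81.4] yaw 3.29 tz [ 0.002  0.001 -1.   ] F [1.2 0.1 5.6] M [-0.256 -0.238  0.072] w 11.0 g 48.54736804962158 q [ 0.78  0.42 -0.37  0.   -0.78  0.85]
```

Emit:
jog_arm(
  plan=[
    [10,[0,0,0],[0,0,0.04]],
    [10,[0,0,0],[0,0,0.08]],
    [10,[0,0,0],[0,0,0.12]],
    [10,[0,0,0],[0,0,0.16]],
    [10,[0,0,0],[0,0,0.2]],
  ],
)

```text
clock: 6.45
position: [486.9, 258.5, 81.4]
ee_rot: [0.997, -0.075, 0.001, -0.001]
contact_force: [1.2, -0.9, 4.8]
gripper_width: 11.0
grasp_force: 48.5
```

```bash
python3 st.py
```

```text
t 6.45 pos [486.9 258.5  81.4] yaw -8.59 tz [ 0.002  0.001 -1.   ] F [ 1.2 -0.9  4.8] M [-0.287 -0.295  0.06 ] w 11.0 g 48.53516936302185 q [ 0.78  0.42 -0.37  0.   -0.78  0.64]
```

Emit:
jog_arm(
  plan=[
    [10,[0,0,0],[0,0,0.04]],
    [10,[0,0,0],[0,0,0.08]],
    [10,[0,0,0],[0,0,0.12]],
    [10,[0,0,0],[0,0,0.16]],
    [10,[0,0,0],[0,0,0.2]],
  ],
)

```text
clock: 7.08
position: [486.9, 258.5, 81.3]
ee_rot: [0.984, -0.179, 0.001, -0.001]
contact_force: [1.3, -0.3, 5.1]
gripper_width: 11.0
grasp_force: 48.5
```

```bash
python3 st.py
```

```text
t 7.075 pos [486.9 258.5  81.3] yaw -20.59 tz [ 0.002  0.001 -1.   ] F [ 1.3 -0.3  5.1] M [-0.189 -0.266  0.159] w 11.0 g 48.51830720901489 q [ 0.78  0.42 -0.37  0.   -0.78  0.43]
```

Emit:
jog_arm(
  plan=[
    [10,[0,0,0],[0,0,0.025]],
    [10,[0,0,0],[0,0,0.05]],
  ],
)

```text
clock: 7.32
position: [486.9, 258.6, 81.4]
ee_rot: [0.979, -0.204, 0.001, -0.001]
contact_force: [1.0, -1.3, 6.3]
gripper_width: 11.1
grasp_force: 48.5
```

```bash
python3 st.py
```

```text
t 7.325 pos [486.9 258.6  81.4] yaw -23.56 tz [ 0.002  0.002 -1.   ] F [ 1.  -1.3  6.3] M [-0.165 -0.323  0.128] w 11.1 g 48.513954877853394 q [ 0.78  0.42 -0.37  0.   -0.78  0.38]
```

Emit:
jog_arm(
  plan=[
    [10,[0,0,0],[0,0,0.03]],
    [10,[0,0,0],[0,0,0.06]],
  ],
)

```text
clock: 7.58
position: [487.0, 258.6, 81.4]
ee_rot: [0.972, -0.235, 0.001, -0.001]
contact_force: [1.0, -0.8, 6.0]
gripper_width: 11.1
grasp_force: 48.5
```

```bash
python3 st.py
```

```text
t 7.575 pos [487.  258.6  81.4] yaw -27.16 tz [ 0.002  0.002 -1.   ] F [ 1.  -0.8  6. ] M [-0.212 -0.354  0.015] w 11.1 g 48.50822567939758 q [ 0.78  0.42 -0.37  0.   -0.78  0.31]
```

Emit:
jog_arm(
  plan=[
    [10,[0,0,0],[0,0,0.04]],
    [10,[0,0,0],[0,0,0.08]],
  ],
)

```text
clock: 7.82
position: [487.0, 258.6, 81.4]
ee_rot: [0.961, -0.275, 0.001, -0.001]
contact_force: [0.3, -1.2, 5.3]
gripper_width: 11.1
grasp_force: 48.5
```

```bash
python3 st.py
```

```text
t 7.825 pos [487.  258.6  81.4] yaw -31.97 tz [ 0.002  0.001 -1.   ] F [ 0.3 -1.2  5.3] M [-0.222 -0.355  0.164] w 11.1 g 48.52309584617615 q [ 0.78  0.42 -0.37  0.   -0.78  0.23]
```

Emit:
jog_arm(
  plan=[
    [10,[0,0,0],[0,0,0.04]],
  ],
)

```text
clock: 7.95
position: [487.0, 258.6, 81.4]
ee_rot: [0.955, -0.295, 0.001, -0.001]
contact_force: [1.7, -0.2, 5.2]
gripper_width: 11.1
grasp_force: 48.5
```

```bash
python3 st.py
```

```text
t 7.95 pos [487.  258.6  81.4] yaw -34.36 tz [ 0.002  0.002 -1.   ] F [ 1.7 -0.2  5.2] M [-0.236 -0.396  0.216] w 11.1 g 48.53355824947357 q [ 0.78  0.42 -0.37  0.   -0.78  0.19]
```

```bash
sed -i '$a print("eff",s["joint_efforts"].round(3))' st.py; python3 st.py
```

```text
t 7.95 pos [487.  258.6  81.4] yaw -34.36 tz [ 0.002  0.002 -1.   ] F [ 1.7 -0.2  5.2] M [-0.236 -0.396  0.216] w 11.1 g 48.53355824947357 q [ 0.78  0.42 -0.37  0.   -0.78  0.19]
eff [ 3.3300e-01 -3.3455e+01  1.2575e+01  2.1300e+00 -1.0600e-01 -1.2000e-02]
```

Emit:
jog_arm(
  plan=[
    [10,[0,0,0],[0,0,0.02]],
  ],
)

```text
clock: 8.07
position: [487.0, 258.7, 81.4]
ee_rot: [0.952, -0.305, 0.001, -0.001]
contact_force: [1.2, -0.8, 5.7]
gripper_width: 11.0
grasp_force: 48.5
```

```bash
python3 st.py
```

```text
t 8.075 pos [487.  258.7  81.4] yaw -35.52 tz [ 0.002  0.002 -1.   ] F [ 1.2 -0.8  5.7] M [-0.183 -0.342  0.22 ] w 11.0 g 48.53365659713745 q [ 0.78  0.42 -0.37  0.   -0.78  0.17]
eff [  0.331 -33.458  12.574   2.122  -0.107  -0.154]
```

Emit:
jog_arm(
  plan=[
    [10,[0,0,0],[0,0,0.02]],
  ],
)

```text
clock: 8.2
position: [487.0, 258.7, 81.4]
ee_rot: [0.949, -0.315, 0.001, -0.001]
contact_force: [1.2, -1.3, 5.1]
gripper_width: 10.8
grasp_force: 48.5
```

```bash
python3 st.py
```

```text
t 8.2 pos [487.  258.7  81.4] yaw -36.71 tz [ 0.003  0.002 -1.   ] F [ 1.2 -1.3  5.1] M [-0.136 -0.325  0.236] w 10.8 g 48.54260265827179 q [ 0.78  0.42 -0.37  0.   -0.78  0.15]
eff [  0.312 -33.469  12.575   2.107  -0.11   -0.15 ]
```

Emit:
jog_arm(
  plan=[
    [10,[0,0,0],[0,0,0.03]],
  ],
)

```text
clock: 8.32
position: [487.0, 258.7, 81.4]
ee_rot: [0.944, -0.33, 0.001, -0.001]
contact_force: [1.2, -0.4, 6.2]
gripper_width: 11.2
grasp_force: 48.6
```

```bash
python3 st.py
```

```text
t 8.325 pos [487.  258.7  81.4] yaw -38.51 tz [ 0.003  0.002 -1.   ] F [ 1.2 -0.4  6.2] M [-0.122 -0.319  0.256] w 11.2 g 48.558844327926636 q [ 0.78  0.42 -0.37  0.   -0.78  0.12]
eff [  0.276 -33.489  12.576   2.081  -0.115  -0.119]
```

Emit:
jog_arm(
  plan=[
    [10,[0,0,0],[0,0,0.03]],
  ],
)

```text
clock: 8.45
position: [487.0, 258.6, 81.4]
ee_rot: [0.939, -0.345, 0.001, -0.001]
contact_force: [1.2, -0.8, 6.0]
gripper_width: 11.1
grasp_force: 48.6
```

```bash
python3 st.py
```

```text
t 8.45 pos [487.  258.6  81.4] yaw -40.31 tz [ 0.003  0.001 -1.   ] F [ 1.2 -0.8  6. ] M [-0.188 -0.341  0.353] w 11.1 g 48.57547402381897 q [ 0.78  0.42 -0.37  0.   -0.78  0.08]
eff [  0.247 -33.506  12.576   2.059  -0.119  -0.161]
```

Emit:
jog_arm(
  plan=[
    [10,[0,0,0],[0,0,0.02]],
  ],
)

```text
clock: 8.57
position: [487.0, 258.7, 81.4]
ee_rot: [0.935, -0.354, 0.001, -0.001]
contact_force: [1.2, -0.6, 5.4]
gripper_width: 11.5
grasp_force: 48.6
```

```bash
python3 st.py
```

```text
t 8.575 pos [487.  258.7  81.4] yaw -41.49 tz [ 0.003  0.001 -1.   ] F [ 1.2 -0.6  5.4] M [-0.189 -0.351  0.327] w 11.5 g 48.58394980430603 q [ 0.78  0.42 -0.37  0.   -0.78  0.06]
eff [  0.238 -33.513  12.576   2.047  -0.121  -0.242]
```

Emit:
jog_arm(
  plan=[
    [10,[0,0,0],[0,0,0.01]],
  ],
)

```text
clock: 8.7
position: [487.0, 258.6, 81.4]
ee_rot: [0.933, -0.359, 0.001, -0.001]
contact_force: [0.8, -0.5, 5.1]
gripper_width: 10.9
grasp_force: 48.6
```

```bash
python3 st.py
```

```text
t 8.7 pos [487.  258.6  81.4] yaw -42.06 tz [ 0.003  0.001 -1.   ] F [ 0.8 -0.5  5.1] M [-0.211 -0.334  0.296] w 10.9 g 48.58325958251953 q [ 0.78  0.42 -0.37  0.   -0.78  0.05]
eff [  0.237 -33.514  12.576   2.043  -0.121  -0.301]
```

Emit:
jog_arm(
  plan=[
    [10,[0,0,0],[0,0,0.02]],
  ],
)

```text
clock: 8.82
position: [487.0, 258.7, 81.4]
ee_rot: [0.93, -0.369, 0.001, -0.001]
contact_force: [1.6, -0.4, 5.3]
gripper_width: 11.1
grasp_force: 48.6
```

```bash
python3 st.py
```

```text
t 8.825 pos [487.  258.7  81.4] yaw -43.27 tz [ 0.003  0.001 -1.   ] F [ 1.6 -0.4  5.3] M [-0.174 -0.379  0.354] w 11.1 g 48.60641419887543 q [ 0.78  0.42 -0.37  0.   -0.78  0.03]
eff [  0.211 -33.529  12.577   2.024  -0.125  -0.248]
```

Emit:
jog_arm(
  plan=[
    [10,[0,0,0],[0,0,0]],
  ],
)

```text
clock: 8.95
position: [487.0, 258.7, 81.4]
ee_rot: [0.93, -0.369, 0.001, -0.001]
contact_force: [1.6, -1.0, 5.3]
gripper_width: 11.0
grasp_force: 48.5
```

```bash
python3 st.py
```

```text
t 8.95 pos [487.  258.7  81.4] yaw -43.27 tz [ 0.003  0.001 -1.   ] F [ 1.6 -1.   5.3] M [-0.193 -0.325  0.281] w 11.0 g 48.53723466396332 q [ 0.78  0.42 -0.37  0.   -0.78  0.03]
eff [  0.347 -33.496  12.553   2.085  -0.127  -0.282]
```

Emit:
jog_arm(
  plan=[
    [28,[0,0,0],[0,0,0]],
    [28,[0,0,0],[0,0,0]],
    [28,[0,0,0],[0,0,0]],
    [28,[0,0,0],[0,0,0]],
    [28,[0,0,-0.2],[0,0,0]],
    [28,[0,0,-0.5],[0,0,0]],
    [28,[0,0,-0.8],[0,0,0]],
    [28,[0,0,-0.8],[0,0,0]],
  ],
)

```text
clock: 9.95
position: [487.3, 258.9, 162.9]
ee_rot: [0.929, -0.369, 0.001, -0.003]
contact_force: [0.9, 0.5, -0.4]
gripper_width: 28.7
grasp_force: 0.0
```

```bash
python3 st.py; python3 -c "
from h import *
snap('wrist','w2');snap('top','t2')";python3 fit.py w2;python3 fit.py t2
```

```text
t 9.95 pos [487.3 258.9 162.9] yaw -43.35 tz [ 0.004  0.004 -1.   ] F [ 0.9  0.5 -0.4] M [ 0.022 -0.037 -0.007] w 28.7 g 0.0 q [ 0.78  0.32 -0.28  0.   -0.97  0.03]
eff [-3.0000e-02 -3.4535e+01  1.7248e+01  3.8830e+00 -8.0000e-02  0.0000e+00]
wing 1079 103.8 rect [486.4 257.5] [12.  35.6] ang 148.7 uv 306 333 228 284
[487.5 256.5]
kL 536 99.8 rect [498.4 310.7] [14.4 25.7] ang 91.0 uv 236 269 281 316
kR 1575 100.1 rect [481.7 204. ] [28.3 28.5] ang 110.2 uv 364 412 180 226
kB 1617 100.1 rect [539.8 252.8] [28.4 28.3] ang 1.5999999999999943 uv 242 289 165 212
kBL 1454 100.1 rect [544.1 306.4] [28. 29.] ang 164.9 uv 180 224 219 263
kBR 1828 100.1 rect [535.3 199.1] [28.5 28.5] ang 107.9 uv 310 360 105 157
wing 5
kL 0
kR 153 100.6 rect [484.  204.5] [26.8 27.4] ang 13.400000000000006 uv 266 280 242 256
kB 7
kBL 0
kBR 150 100.4 rect [536.5 199.9] [25.9 27.3] ang 94.4 uv 269 283 216 229
```

View pics/w2.png

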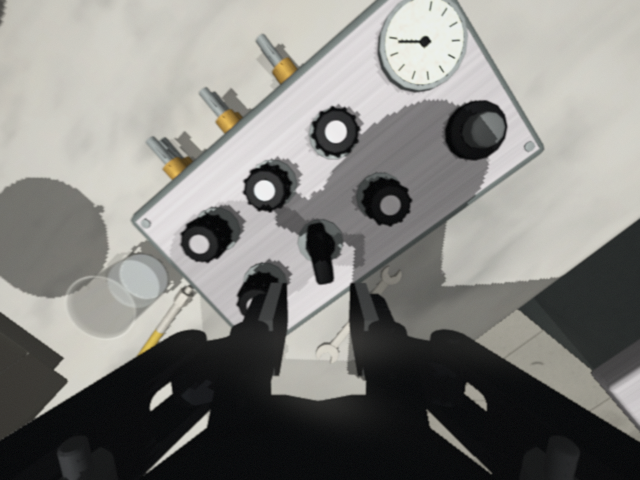

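The wing settled at -31.3° after release, from -43.3°. The 0.21 rad springback means it is snugged properly. The button is at px (488,128).

Emit:
jog_arm(
  plan=[
    [0,[0.4,0.5,0],[0,0,0]],
    [0,[0.78,1,0],[0,0,0]],
    [0,[0.78,1,0],[0,0,0]],
    [0,[0.78,1,0],[0,0,0]],
    [0,[0.78,1,0],[0,0,0]],
  ],
)

```text
clock: 10.68
position: [474.3, 132.4, 159.9]
ee_rot: [0.929, -0.369, -0.0, 0.0]
contact_force: [0.6, 0.8, 0.6]
gripper_width: -0.1
grasp_force: 0.0
```

```bash
python3 st.py; python3 - <<'E'
from h import *
d=dict(np.load('pics/w2.npz'))
print(pt(d,484,124),pt(d,488,128,85))
for n in ('w2','t0'):
    d=dict(np.load(f'pics/{n}.npz'));K=d['intrinsics'];E=T(d);v,u=np.mgrid[:480,:640];z=d['range_z']
    P=np.stack([(u-K[0,2])/K[0,0]*z,(v-K[1,2])/K[1,1]*z,z],-1)@E[:3,:3].T+E[:3,3]
    m=(np.hypot(P[...,0]-473.7,P[...,1]-130)<25)&(P[...,2]>80)&(P[...,2]<90);p=P[m]
    print(n,len(p),cv2.minEnclosingCircle(p[:,:2].astype(np.float32)),np.median(p[:,2]))
E
```

```text
t 10.675 pos [474.3 132.4 159.9] yaw -43.31 tz [-0. -0. -1.] F [0.6 0.8 0.6] M [ 0.059 -0.056 -0.035] w -0.1 g 0.0 q [ 0.6   0.23 -0.41 -0.   -0.93  0.21]
eff [-2.8200e-01 -2.8746e+01  1.6107e+01  3.5970e+00 -1.0000e-02 -1.0000e-03]
[476.33508564 129.89896791  85.8623094 ] [472.53738333 129.18006212  85.        ]
w2 1057 ((472.21240234375, 129.80735778808594), 10.966348648071289) 84.96267670677523
t0 89 ((473.4469909667969, 130.43064880371094), 10.797053337097168) 85.72714001457894
```

Emit:
jog_arm(
  plan=[
    [0,[0.01,0.025,0.2],[0,0,0]],
    [0,[0.01,0.025,0.45],[0,0,0]],
    [0,[0.01,0.025,0.65],[0,0,0]],
    [0,[0.01,0.025,0.7],[0,0,0]],
    [0,[0.01,0.025,0.7],[0,0,0]],
  ],
)

```text
clock: 11.3
position: [473.4, 129.7, 90.3]
ee_rot: [0.929, -0.369, -0.0, 0.0]
contact_force: [0.2, -0.1, -0.1]
gripper_width: -0.3
grasp_force: 0.0
```

```bash
python3 st.py
```

```text
t 11.3 pos [473.4 129.7  90.3] yaw -43.3 tz [-0. -0. -1.] F [ 0.2 -0.1 -0.1] M [0.008 0.004 0.046] w -0.3 g 0.0 q [ 0.6   0.32 -0.5   0.   -0.75  0.22]
eff [ 1.8000e-02 -3.0159e+01  1.3496e+01  2.9940e+00  7.0000e-03 -0.0000e+00]
```

Emit:
jog_arm(
  plan=[
    [0,[0,0,0.02],[0,0,0]],
    [0,[0,0,0.04],[0,0,0]],
    [0,[0,0,0.06],[0,0,0]],
    [0,[0,0,0.08],[0,0,0]],
  ],
)

```text
clock: 11.8
position: [473.4, 129.2, 82.7]
ee_rot: [0.929, -0.369, 0.0, -0.0]
contact_force: [-1.8, 1.3, 3.8]
gripper_width: -0.1
grasp_force: 1.8
```

```bash
python3 st.py
```

```text
t 11.8 pos [473.4 129.2  82.7] yaw -43.36 tz [ 0.001  0.    -1.   ] F [-1.8  1.3  3.8] M [0.052 0.355 0.061] w -0.1 g 1.8469091691076756 q [ 0.6   0.33 -0.51  0.   -0.73  0.22]
eff [-2.9800e-01 -2.9475e+01  1.2958e+01  2.8770e+00  2.0800e-01  1.0000e-03]
```

Emit:
jog_arm(
  plan=[
    [0,[0,0,0.02],[0,0,0]],
    [0,[0,0,0.04],[0,0,0]],
    [0,[0,0,0.053],[0,0,0]],
    [0,[0,0,0.053],[0,0,0]],
  ],
)

```text
clock: 12.3
position: [473.4, 129.2, 77.5]
ee_rot: [0.929, -0.369, 0.0, -0.0]
contact_force: [-2.2, 1.0, 7.9]
gripper_width: 0.0
grasp_force: 3.4
```

```bash
python3 st.py
```

```text
t 12.3 pos [473.4 129.2  77.5] yaw -43.35 tz [ 0.001  0.    -1.   ] F [-2.2  1.   7.9] M [ 0.045  0.572 -0.029] w 0.0 g 3.437223359942436 q [ 0.6   0.34 -0.52  0.   -0.71  0.22]
eff [-3.9400e-01 -2.8105e+01  1.2316e+01  2.6850e+00  4.6900e-01  2.0000e-03]
```

About 7.5 mm in at 7–8 N. Hold, then release slowly and lift clear.

Emit:
jog_arm(
  plan=[
    [0,[0,0,0.005],[0,0,0]],
    [0,[0,0,0.005],[0,0,0]],
    [0,[0,0,0.005],[0,0,0]],
    [0,[0,0,0.005],[0,0,0]],
    [0,[0,0,0.005],[0,0,0]],
    [0,[0,0,0.005],[0,0,0]],
    [0,[0,0,0.005],[0,0,0]],
    [0,[0,0,0.005],[0,0,0]],
    [0,[0,0,0.005],[0,0,0]],
  ],
)

```text
clock: 13.42
position: [473.4, 129.2, 77.2]
ee_rot: [0.929, -0.369, 0.0, -0.0]
contact_force: [-1.9, 0.4, 7.3]
gripper_width: -0.1
grasp_force: 3.5
```

Emit:
jog_arm(
  plan=[
    [0,[0,0,-0.05],[0,0,0]],
    [0,[0,0,-0.1],[0,0,0]],
    [0,[0,0,-0.3],[0,0,0]],
    [0,[0,0,-0.6],[0,0,0]],
    [0,[0,0,-0.9],[0,0,0]],
    [0,[0,0,-1],[0,0,0]],
    [0,[0,0,-1],[0,0,0]],
    [0,[0,0,-1],[0,0,0]],
  ],
)

```text
clock: 14.42
position: [472.3, 128.7, 175.1]
ee_rot: [0.929, -0.37, -0.001, 0.001]
contact_force: [0.1, 0.8, 0.2]
gripper_width: 0.4
grasp_force: 0.0
```

```bash
python3 st.py; python3 -c "
from h import *
snap('wrist','w3')";python3 fit.py w3
```

```text
t 14.425 pos [472.3 128.7 175.1] yaw -43.39 tz [-0.003 -0.001 -1.   ] F [0.1 0.8 0.2] M [ 0.01   0.021 -0.029] w 0.4 g 0.0 q [ 0.6   0.21 -0.4  -0.   -0.97  0.22]
eff [ 5.0000e-03 -2.8364e+01  1.6880e+01  3.7410e+00  4.0000e-03  0.0000e+00]
wing 537 103.1 rect [493.8 252.3] [12.5 18.6] ang 154.9 uv 160 185 328 358
[494.3 250.1]
kL 142 97.0 rect [501.6 306.3] [21.1  5.4] ang 66.4 uv 109 134 372 386
kR 1124 100.0 rect [481.8 202.3] [28.3 25.9] ang 17.80000000000001 uv 212 252 290 327
kB 1208 100.1 rect [540.2 251.4] [29.  26.6] ang 176.4 uv 103 145 279 316
kBL 1146 100.0 rect [544.3 304.9] [26.8 28.9] ang 176.2 uv 52 94 322 358
kBR 1296 100.1 rect [534.9 197.7] [27.4 29.1] ang 177.8 uv 157 200 232 273
```

View pics/w3.png

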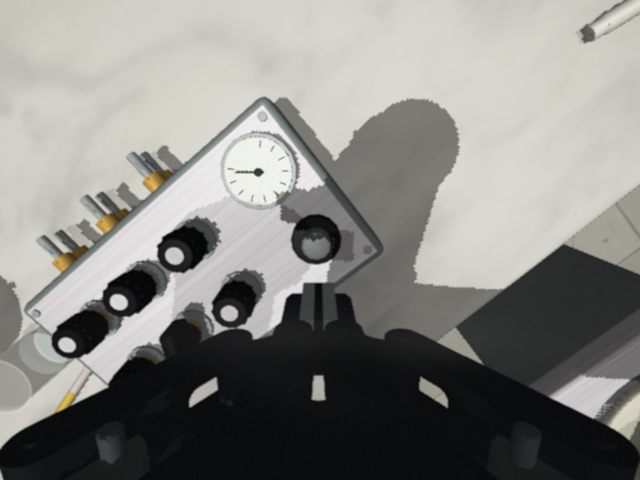

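The button at px (316,240) is out again, the knobs and surroundings look unchanged, and the robot is clear of everything. Handing in.

```bash
python3 -c "
from bench import *
print(job_done())"
```

```text
the job is handed in; nothing more can be done
None
```

I shut the wing valve onto its seat (last moving torque reading about 0.35 N m) and let it go, then held the push-button in about 7.5 mm for over a second and released it. I saw no sign of the knobs or surrounding items being disturbed, and the job is handed in.

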